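# Check the slicer's pressure spring on the spring tester

### The job

Take the medium coil spring, the one with the flat closed cap, and stand it cap up over the pin of the spring tester. Press the cap straight down until it rests on the pin's end inside, level with the tester's height finger, and the dial shows 14 N (the long tick); keep it there for two seconds, then let it up and leave the spring standing unloaded on the plate. Never load the tester beyond 20 N, and do not disturb the other things on the table.

Things in the scene. Friction and masses are not known exactly. Their poses are not given: they have to be found in the camera images.
- spring_mid (a point): Centre, half-way up, of the medium coil spring to be tested: plain steel, 34 mm across, 52 mm tall, open and hollow at the foot (bore 26 mm), closed on top by a flat dark steel disc 34 mm across and 6 mm thick. It starts upright on the table, cap up; z axis up. The lower 32 mm is firm to grip from the sides; about 90 g.
- spring_foot (a point): Centre of the spring's underside, 26 mm below spring_mid.
- spring_top (a point): Centre of the flat top of the spring's cap; 52 mm above the foot when unloaded, and moving down with the cap.
- spring_cap (a joint): How far the spring is compressed, in m: 0 free, grows as the cap is pressed; stiffness 1 N/mm. On the tester the cap meets the end of the pin inside after 3 to 9 mm (3 to 9 N) and goes no further; from there on the push rises steeply.
- tester: Bench spring tester, a green block 110 mm (x) by 205 mm (y) by 40 mm tall, bolted down. Origin on the table under the plate's axis; the block runs from 55 mm on its +y side to 150 mm on its -y side. A slim steel post, 8 by 12 mm and 102 mm tall, stands 46 mm to its -x side of the axis; a dark finger on it points at the spring at the height that the cap's top has when it rests on the pin, and moves with the pin.
- dial (a point): Centre of the face of the tester's round dial, 84 mm across, lying face up on the block, 100 mm to the tester's -y side of the plate's axis and 46 mm above the table.
- plate_top (a point): Centre of the upper face of the tester's round steel plate (64 mm across, 48 mm above the table unloaded). From it rises the pin, 22 mm across, its upper 8 mm a cone ending in a flat 14 mm across. Its end is screw-set, 37 to 43 mm above the plate, differently each time, and is not measured: it must be felt. The pin sinks with the plate. The spring's bore fits over it with 2 mm of play all round.
- plate (a joint): How far the plate has sunk on its weighing spring, in m: 0 unloaded, 8 N/mm, so 14 N at 1.75 mm; its stop is at 5 mm. It is tared with the spring standing on it. The dial's pointer turns clockwise with it, one tick for 2 N; the long tick is 14 N.
- slim_mid (a point): Bystander: centre of a slim spring, 20 mm across, 60 mm tall, standing.
- wide_mid (a point): Bystander: centre of a wide low spring, 60 mm across, 28 mm tall, standing.
- tin: Bystander: metal shaker tin, 60 mm across, 105 mm tall; origin under its centre.
- crank: Bystander: bent steel crank with a wooden grip, lying, 130 mm along its x from the origin, 125 mm along its y, up to 24 mm tall.
- spoon: Bystander: spoon lying on the table along its x axis.
- bowl: Bystander: white bowl, 130 mm across, 50 mm tall; origin under its centre.
- stopper: Bystander: turned wooden stopper, 40 mm across, 34 mm tall; origin under its centre.
- jar: Bystander: glass jar with lid, 66 mm across, 85 mm tall; origin under its centre.
There are look-alikes about, which are no part of the job. What is shaped like the part that bears spring_mid but green or purple is not meant.

How it is judged:
By the outcome, as a careful person would: the job done as asked, in the order asked, and still so for the second after the job is handed in, with the robot touching nothing.
It also fails if it takes over 58 s, if anything falls off the work surface, if the arm or the gripper's body presses on something with over 40 N, if the wrist force passes 120 N, or if a joint passes its speed limit or range.

### The arm

A 7-joint arm with a two-finger parallel gripper is mounted at the origin on the work surface. World frame = base frame: x ahead of the robot, y to its left, z up, the work surface at z = 0. Lengths are in m, angles in degrees, forces in N, time in s.
With the tool pointing down it reaches from about 0.4 to 0.85 m from the base axis. Payload 4.5 kg.
Tool frame: the origin (TCP) lies on the mounting face of the last link; the fingertips stand ahead of it and the grasp point (between the pads) lies 147 mm ahead of it (arm.tip_reach is the z of the fingertips in the tool frame, in m); z points along the fingers, y is the direction in which the jaws open and shut (so a half turn about z gives the same grasp; the last joint's range is limited). The gripper opens to 88 mm and grips with 3 to 60 N. Pads are 18 mm wide; open, the fingers measure 123 mm over their backs; the gripper's body (75 mm by 187 mm) begins 45 mm behind the grasp point.
Start: joints at [77.281, 39.483, -11.15, 89.685, 9.013, 51.709, -12.324], TCP at [0.158, -0.605, 0.405] pointing down, gripper open.
Joint ranges: [-172.22, 172.22], [-26.19, 119.32], [-84.43, 86.54], [7.71, 146.69], [-57.33, 237.33], [2.42, 119.75], [-152.13, 152.13]. Speed limits (degrees/s): [147.25, 147.25, 180, 180, 180, 180, 180].

### API

Orientations are given as [roll, pitch, yaw] about the fixed x, y, z axes, in that order (R = Rz(yaw) Ry(pitch) Rx(roll)).
In Python, from plant import sensors, cams, arm gives the robot as it stands. The module is installed in compiled form; this text tells all that it offers.
- The arm moves only by the shell command python3 -m creep 'ROWS' [OPENING] [FORCE]. ROWS is JSON, a list of rows, each an object of numbers: "x", "y", "z": the shift along the world's x, y, z in m; "twist": the turn about the world's z in rad. A call has 1 to 12 rows; each row shifts and turns the commanded pose from where the row before left it; what a row does not reach is not made up. A row lasts 1/10 s, in which the tool goes at most 50 mm and 8.59 degrees, less where a joint would pass 70% of its speed; a pose out of reach is approached as far as the arm can. A call is refused whole if a number of a shift passes 0.05 or a number of a turn 0.15, either way. A call with a gripper value outside its range is refused whole. OPENING is the opening, from -1 (shut) to 1 (fully open), set as the call begins (- or left out, the last holds). The fingers move at their own pace and stop on an object; FORCE is the grip in N (left out, the last holds). Time passes only in rows, so rows that do not move let the fingers close. It gives the time, the measured TCP pose, the force and the opening at its end, in the units of the state.
- sensors.observe(): the state, without advancing time (a new reading comes with each control period).
- cams.read_camera(name): name is "scene" or "top" or "wrist"; returns a dict with "image" (400x640x3 uint8, red, green, blue), "fx", "fy", "cx", "cy" (pixels), "k1" (the pictures are not rectified: a ray, as slopes to the right and down, at radius r is drawn at 1 + k1 r^2 times it, then the intrinsics apply), "rvec" (rotation vector, rad) and "tvec" (3), from world to camera coordinates, as OpenCV has them; the wrist camera has in their place "mount" (4x4, takes a point from camera to tool coordinates, whose origin is the TCP and whose axes are the flange's). Camera axes: x right, y down, z forward; pixel columns grow to the right and rows downward; lengths in m; the calibration is good to about 2 mm. A picture is of the moment at which its call begins: read the wrist's pose just before it. There is no depth.
- arm.finish_job(): hands the job in, once; it reports no verdict.
The state is a dict: "time_s": time; "qpos": joint angles; "qvel": joint speeds; "effort": joint torques, N m; "ee_pos": TCP position; "tool_rot": TCP orientation; "force": force on the tool from outside, world axes, zero at the start; "torque": the same for the moment, N m; "grip_width": opening from 0.0 (shut) to 1.0 (fully open).
Only numpy, scipy, OpenCV 4.12 (cv2) and the standard library are available. Lean on these libraries where they do the work, as an engineer would, in place of code of your own. Each camera call takes 0.05 s, during which the arm holds its last target. There are 200 camera calls.

## Working session

There is one attempt and no reset: what is moved stays moved. The work goes in short steps, Python scripts to look and compute and a shell command to move; the robot and the scene stay as the last step left them, time stands still between calls to the robot, and variables do not carry over. Pictures are saved under pics/ and viewed, about 8 in all and at most 12, crops included, and the job is handed in when it is done.

```bash
mkdir -p pics
cat > h.py <<'E'
import numpy as np, cv2, json
from plant import sensors, cams, arm
from scipy.spatial.transform import Rotation as R
def grab(n):
    s=sensors.observe(); c=cams.read_camera(n)
    if n=='wrist':
        T=np.eye(4); T[:3,:3]=R.from_euler('xyz',s['tool_rot'],degrees=True).as_matrix(); T[:3,3]=s['ee_pos']
        M=T@np.array(c['mount'])
    else:
        M=np.eye(4); Rm=R.from_rotvec(np.ravel(c['rvec'])).as_matrix(); M[:3,:3]=Rm.T; M[:3,3]=-Rm.T@np.ravel(c['tvec'])
    c['M']=M; return c
def ray(c,u,v):
    K=np.array([[c['fx'],0,c['cx']],[0,c['fy'],c['cy']],[0,0,1.]])
    p=cv2.undistortPoints(np.array([[[u,v]]],float),K,np.array([c['k1'],0,0,0.]))[0,0]
    d=c['M'][:3,:3]@np.array([p[0],p[1],1]); return c['M'][:3,3],d
def onz(c,u,v,z):
    o,d=ray(c,u,v); return o+d*(z-o[2])/d[2]
def proj(c,P):
    q=c['M'][:3,:3].T@(np.array(P)-c['M'][:3,3]); p=q[:2]/q[2]; p=p*(1+c['k1']*(p@p))
    return np.array([c['fx']*p[0]+c['cx'],c['fy']*p[1]+c['cy']])
def save(c,f,box=None,s=1):
    im=c['image'][...,::-1]
    if box: im=im[box[1]:box[3],box[0]:box[2]]
    cv2.imwrite('pics/'+f,cv2.resize(im,None,fx=s,fy=s,interpolation=cv2.INTER_CUBIC))
E
python3 - <<'E'
from h import *
import pickle
for n in ('top','scene'):
    c=grab(n); save(c,n+'1.png',s=1.25); pickle.dump(c,open(n+'.pkl','wb')); print(n,c['M'][:3,3],c['fx'],c['k1'])
print(sensors.observe(),arm.tip_reach)
E
```

```text
top [ 0.3142732  -0.03155208  1.76389389] 496.2171108266147 0.04377389341837404
scene [1.01610289 0.85655937 1.08141843] 509.78592294749626 -0.039832138481639856
{'time_s': 0.1, 'qpos': array([ 77.27856432,  39.52553231, -11.14352975,  89.73705815,
         9.01383101,  51.71132801, -12.32468074]), 'qvel': array([ 0.09496273, -0.00977939, -0.01616333, -0.19531674, -0.10082872,
        0.15066226, -0.03433613]), 'effort': array([-3.51135932e-03, -5.28499782e+01, -1.27171140e+00, -1.53838009e+01,
       -5.26316219e-02,  1.94940585e-03,  4.03895729e-05]), 'ee_pos': array([ 0.15804384, -0.60438767,  0.40402893]), 'tool_rot': array([-1.79908345e+02,  9.18992781e-03,  1.46612961e+01]), 'force': array([0.50576226, 0.05012055, 0.50253678]), 'torque': array([-0.01507378,  0.01000924, -0.06371162]), 'grip_width': 0.9986320165829067} 0.166
```

View pics/top1.png

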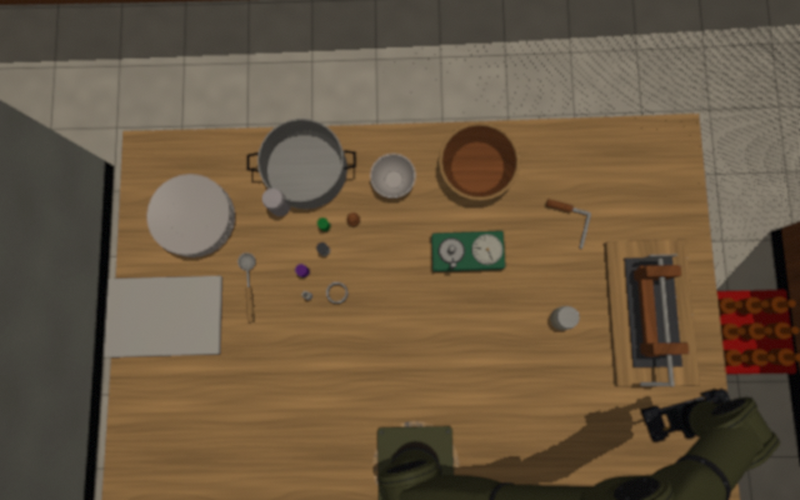

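View pics/scene1.png

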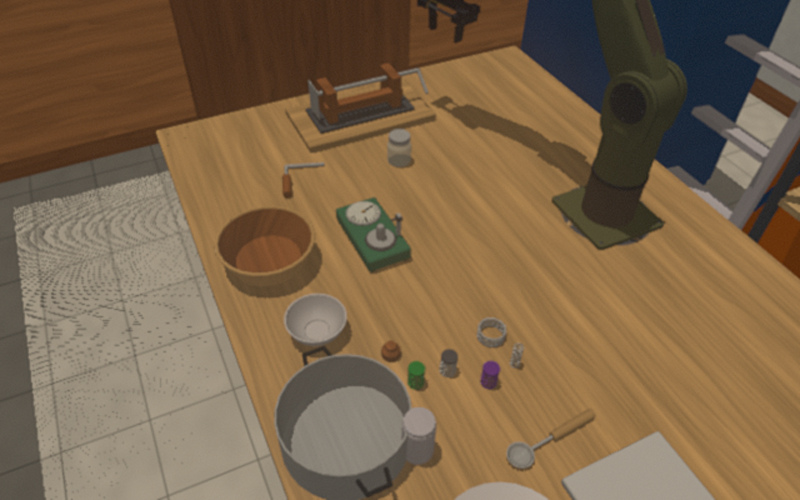

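The top view (800x500) shows the dark-capped spring at (322,249), with green at (323,224) and purple at (302,271). The tester plate is at (452,251), the dial at (487,249) and the post on the robot side. The scene view agrees: spring at (449,362), plate at (380,238).

Run:
```python
from h import *
import pickle
t=pickle.load(open('top.pkl','rb')); s=pickle.load(open('scene.pkl','rb'))
print('spring',onz(t,322/1.25,249/1.25,.052),onz(s,449/1.25,356/1.25,.052))
print('plate',onz(t,452/1.25,251/1.25,.048),onz(s,380/1.25,239/1.25,.048))
print('dial',onz(t,487/1.25,249/1.25,.046),onz(s,364/1.25,213/1.25,.046))
for n,p,z in(('green',(323,224),.052),('purple',(302,271),.052),('stop',(353,219),.034),('tin',(274,199),.105),('wide',(337,293),.028),('slim',(307,296),.06)):print(n,onz(t,p[0]/1.25,p[1]/1.25,z))
hsv=cv2.cvtColor(t['image'],cv2.COLOR_RGB2HSV)
m=cv2.inRange(hsv,(60,100,30),(90,255,255)); m[:,:330]=0
cs=max(cv2.findContours(m,0,2)[0],key=cv2.contourArea); (a,b),wh,an=cv2.minAreaRect(cs); print(a,b,wh,an)
q=np.array([onz(t,*p,.04)[:2] for p in cv2.boxPoints(((a,b),wh,an))]); print(q)
c=cams.read_camera('wrist'); print(c['mount'],c['fx'])
```

```text
spring [0.590693   0.24827228 0.052     ] [0.59832637 0.24800144 0.052     ]
plate [ 0.57652836 -0.1155282   0.048     ] [ 0.5839678  -0.11086344  0.048     ]
dial [ 0.58004787 -0.21331041  0.046     ] [ 0.5811122  -0.21115301  0.046     ]
green [0.66203892 0.24549064 0.052     ]
purple [0.52997668 0.30408387 0.052     ]
stop [0.67800927 0.16263907 0.034     ]
tin [0.72488343 0.37206566 0.105     ]
wide [0.46835596 0.20980229 0.028     ]
slim [0.45923033 0.28822801 0.06      ]
374.0301513671875 200.81369018554688 (29.01714324951172, 55.591514587402344) 87.87889862060547
[[ 0.62714836 -0.06156111]
 [ 0.62943271 -0.25678784]
 [ 0.52672794 -0.25591783]
 [ 0.52412318 -0.06251276]]
[[ 4.34581697e-04 -9.64279516e-01 -2.64886440e-01  6.66289274e-02]
 [ 9.99999786e-01  5.48405622e-04 -3.55755106e-04 -6.13375098e-04]
 [ 4.88312574e-04 -2.64886229e-01  9.64279548e-01  1.94699728e-02]
 [ 0.00000000e+00  0.00000000e+00  0.00000000e+00  1.00000000e+00]] 335.7463052777349
```

```bash
python3 -m creep '[{"x":0.035,"y":0.02,"twist":-0.0213},{"x":0.035,"y":0.02,"twist":-0.0213},{"x":0.035,"y":0.02,"twist":-0.0213},{"x":0.035,"y":0.03,"twist":-0.0213},{"x":0.035,"y":0.03,"twist":-0.0213},{"x":0.035,"y":0.03,"twist":-0.0213},{"x":0.035,"y":0.03,"twist":-0.0213},{"x":0.035,"y":0.03,"twist":-0.0213},{"x":0.035,"y":0.03,"twist":-0.0213},{"x":0.035,"y":0.03,"twist":-0.0213},{"x":0.035,"y":0.03,"twist":-0.0213},{"x":0.035,"y":0.03,"twist":-0.0213}]' 1
python3 -m creep '[{"y":0.04},{"y":0.04},{"y":0.04},{"y":0.04},{},{}]'
```

```text
validation failed for argument at $[0]...
validation failed for argument at $[0]...
```

```bash
python3 -m creep '[{"x":0.035,"y":0.02,"z":0,"twist":-0.0213},{"x":0.035,"y":0.02,"z":0,"twist":-0.0213},{"x":0.035,"y":0.02,"z":0,"twist":-0.0213},{"x":0.035,"y":0.03,"z":0,"twist":-0.0213},{"x":0.035,"y":0.03,"z":0,"twist":-0.0213},{"x":0.035,"y":0.03,"z":0,"twist":-0.0213},{"x":0.035,"y":0.03,"z":0,"twist":-0.0213},{"x":0.035,"y":0.03,"z":0,"twist":-0.0213},{"x":0.035,"y":0.03,"z":0,"twist":-0.0213},{"x":0.035,"y":0.03,"z":0,"twist":-0.0213},{"x":0.035,"y":0.03,"z":0,"twist":-0.0213},{"x":0.035,"y":0.03,"z":0,"twist":-0.0213}]' 1
```

```text
time_s: 1.35
ee_pos: [0.5793, -0.2731, 0.4045]
tool_rot: [-180.0, 0.0, -0.0]
force: [0.5, -1.1, -0.9]
grip_width: 1.002
```

```bash
python3 -m creep '[{"x":0,"y":0.04,"z":0,"twist":0},{"x":0,"y":0.04,"z":0,"twist":0},{"x":0,"y":0.04,"z":0,"twist":0},{"x":0,"y":0.03,"z":0,"twist":0},{"x":0,"y":0,"z":0,"twist":0},{"x":0,"y":0,"z":0,"twist":0}]'
python3 - <<'E'
from h import *
import pickle
c=grab('wrist'); pickle.dump(c,open('w1.pkl','wb')); save(c,'w1.png',s=1.25)
print(proj(c,[.58,-.113,.048])*1.25,proj(c,[.58,-.113,.088])*1.25)
E
```

```text
time_s: 1.95
ee_pos: [0.5782, -0.1243, 0.4046]
tool_rot: [180.0, 0.0, 0.1]
force: [0.1, -0.3, 0.9]
grip_width: 1.004
[385.29293311 220.57257183] [383.58616334 231.00954428]
```

View pics/w1.png

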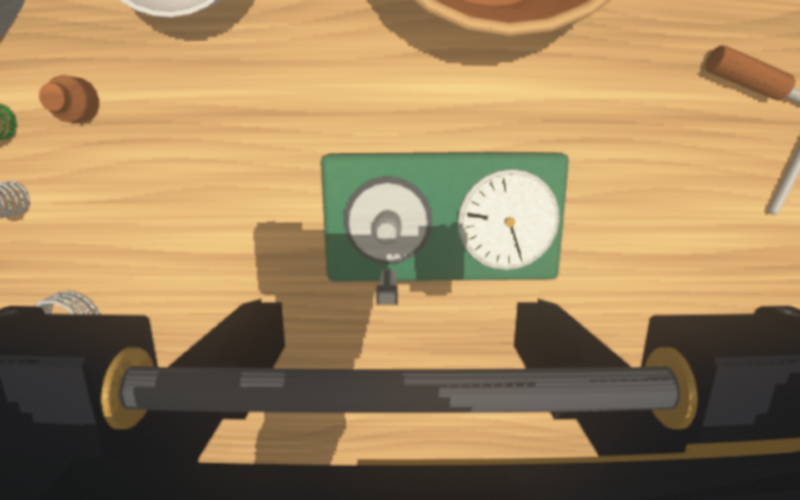

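The wrist view shows the plate at (388,219) with the pin tip near (386,229), the dial at (510,220), and the finger and post at (387,285). The pointer rests at (521,262) and the 14 N long tick is at (477,215).

```bash
python3 - <<'E'
from h import *
import pickle
c=pickle.load(open('w1.pkl','rb'))
g=lambda u,v,z:onz(c,u/1.25,v/1.25,z).round(4)
print('plate',g(388,219.5,.048),'pin',g(386,229,.088),'dial',g(510,220,.046),'corners',g(322,155,.04),g(568,155,.04))
im=c['image']; hsv=cv2.cvtColor(im,cv2.COLOR_RGB2HSV)
# plate ellipse by non-green inside box
m=cv2.inRange(hsv,(0,0,0),(179,90,255)); b=np.zeros_like(m); b[128:215,265:355]=m[128:215,265:355]
gr=cv2.inRange(hsv,(60,90,20),(95,255,255)); ys,xs=np.nonzero(gr[110:240,240:470]); print('green',xs.min()+240,xs.max()+240,ys.min()+110,ys.max()+110)
for cn in cv2.findContours(b,0,2)[0]:
    if cv2.contourArea(cn)>300: print(cv2.boundingRect(cn),cv2.minEnclosingCircle(cn))
E
python3 -m creep '[{"x":0,"y":0.04,"z":0,"twist":0},{"x":0.005,"y":0.04,"z":-0.01,"twist":0},{"x":0.005,"y":0.04,"z":-0.02,"twist":0},{"x":0.005,"y":0.045,"z":-0.02,"twist":0},{"x":0,"y":0.045,"z":-0.02,"twist":0},{"x":0,"y":0.045,"z":-0.02,"twist":0},{"x":0,"y":0.045,"z":-0.01,"twist":0},{"x":0,"y":0.04,"z":0,"twist":0},{"x":0,"y":0.03,"z":0,"twist":0},{"x":0,"y":0,"z":0,"twist":0},{"x":0,"y":0,"z":0,"twist":0}]'
python3 - <<'E'
from h import *
import pickle
c=grab('wrist'); pickle.dump(c,open('w2.pkl','wb')); save(c,'w2.png',s=1.25)
print(sensors.observe()['ee_pos'],proj(c,[.594,.248,.052])*1.25)
E
```

```text
plate [ 0.5809 -0.1152  0.048 ] pin [ 0.5815 -0.1148  0.088 ] dial [ 0.5804 -0.2156  0.046 ] corners [ 0.6321 -0.0621  0.04  ] [ 0.6331 -0.2611  0.04  ]
green 267 356 150 220
(265, 128, 90, 87) ((309.5, 171.0), 61.88103485107422)
time_s: 3.1
ee_pos: [0.5939, 0.244, 0.3044]
tool_rot: [179.9, -0.0, -0.1]
force: [-0.4, -1.2, 0.7]
grip_width: 1.003
[0.594064   0.24265153 0.30454751] [391.72374151 257.93292923]
```

View pics/w2.png

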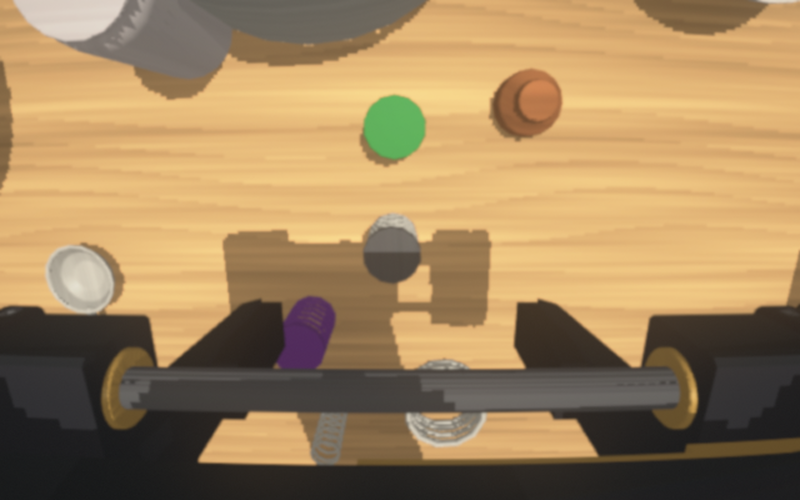

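The wrist view shows the spring's cap centred at (391.5,254), green at (395,127), the purple top near (303,350) with its foot near (318,312).

Run:
```python
from h import *
import pickle
c=pickle.load(open('w2.pkl','rb'))
g=lambda u,v,z:onz(c,u/1.25,v/1.25,z).round(4)
print('cap',g(391.5,254,.052),'L',g(362.5,253,.052),'R',g(420.5,253,.052),'purple foot',g(318,312,0.),g(305,352,.052),'green',g(395,127,.052))
print(proj(c,[.594,.2445,.157-.0])*1.25)
```

```text
cap [0.5964 0.2481 0.052 ] L [0.597  0.2648 0.052 ] R [0.5969 0.2314 0.052 ] purple foot [0.5379 0.3032 0.    ] [0.5335 0.302  0.052 ] green [0.6667 0.2459 0.052 ]
[397.50341085 343.34353433]
```

```bash
python3 -m creep '[{"x":0.0035,"y":0.003,"z":-0.02,"twist":0},{"x":0,"y":0,"z":-0.02,"twist":0},{"x":0,"y":0,"z":-0.02,"twist":0},{"x":0,"y":0,"z":-0.02,"twist":0},{"x":0,"y":0,"z":-0.02,"twist":0},{"x":0,"y":0,"z":-0.015,"twist":0},{"x":0,"y":0,"z":-0.01,"twist":0},{"x":0,"y":0,"z":-0.005,"twist":0},{"x":0,"y":0,"z":-0.004,"twist":0},{"x":0,"y":0,"z":0,"twist":0}]' 0.36
python3 -m creep '[{"x":0,"y":0,"z":0,"twist":0},{"x":0,"y":0,"z":0,"twist":0},{"x":0,"y":0,"z":0,"twist":0},{"x":0,"y":0,"z":0,"twist":0},{"x":0,"y":0,"z":0,"twist":0},{"x":0,"y":0,"z":0,"twist":0},{"x":0,"y":0,"z":0,"twist":0},{"x":0,"y":0,"z":0,"twist":0}]' -1 15
```

```text
time_s: 4.15
ee_pos: [0.5968, 0.2482, 0.1708]
tool_rot: [180.0, -0.0, 0.0]
force: [0.1, -0.0, -0.1]
grip_width: 0.677
time_s: 4.95
ee_pos: [0.5967, 0.2483, 0.1709]
tool_rot: [-180.0, -0.0, 0.0]
force: [-0.4, -0.7, 1.5]
grip_width: 0.371
```

```bash
python3 -m creep '[{"x":0,"y":0,"z":0.01,"twist":0},{"x":0,"y":0,"z":0.02,"twist":0},{"x":0,"y":0,"z":0.03,"twist":0},{"x":0,"y":0,"z":0.03,"twist":0},{"x":0,"y":0,"z":0.02,"twist":0},{"x":0,"y":0,"z":0.01,"twist":0},{"x":0,"y":0,"z":0,"twist":0}]'
python3 -m creep '[{"x":0,"y":-0.02,"z":0,"twist":0},{"x":0,"y":-0.03,"z":0,"twist":0},{"x":-0.005,"y":-0.04,"z":0,"twist":0},{"x":-0.005,"y":-0.04,"z":0,"twist":0},{"x":-0.0055,"y":-0.04,"z":0,"twist":0},{"x":0,"y":-0.04,"z":0,"twist":0},{"x":0,"y":-0.04,"z":0,"twist":0},{"x":0,"y":-0.04,"z":0,"twist":0},{"x":0,"y":-0.03,"z":0,"twist":0},{"x":0,"y":-0.023,"z":0,"twist":0},{"x":0,"y":-0.02,"z":0,"twist":0},{"x":0,"y":0,"z":0,"twist":0}]'
python3 -m creep '[{"x":0,"y":0,"z":0,"twist":0},{"x":0,"y":0,"z":0,"twist":0}]'
python3 - <<'E'
from h import *
import pickle
for n in('wrist','scene'):
    c=grab(n); pickle.dump(c,open(n[0]+'3.pkl','wb'))
    if n=='wrist': w=c['image'][100:360,180:460]; 
    else:
        u=(proj(c,[.581,-.115,.1])).astype(int); s=c['image'][u[1]-65:u[1]+65,u[0]-70:u[0]+70]
a=cv2.resize(w,(400,371)); b=cv2.resize(s,(400,371),interpolation=cv2.INTER_CUBIC)
cv2.imwrite('pics/c3.png',np.hstack([a,b])[...,::-1]); print(u)
E
```

```text
time_s: 5.65
ee_pos: [0.597, 0.2485, 0.2923]
tool_rot: [-179.9, -0.1, 0.0]
force: [0.4, 0.8, -1.1]
grip_width: 0.377
time_s: 6.85
ee_pos: [0.5802, -0.1185, 0.2894]
tool_rot: [179.9, 0.2, -0.3]
force: [-0.2, 0.2, -1.1]
grip_width: 0.373
time_s: 7.05
ee_pos: [0.5812, -0.1126, 0.2902]
tool_rot: [-179.9, 0.1, 0.2]
force: [0.8, 0.7, -1.5]
grip_width: 0.374
[304 176]
```

View pics/c3.png

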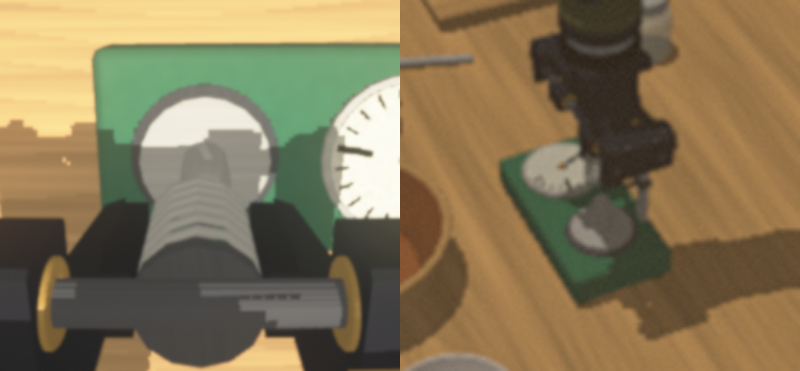

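The wrist crop (left) shows the plate rim from x=135 to 275, with its far edge at y=85, and the spring hanging upright over it with its cap from x=135 to 262. The pin is just visible at (205,150).

Run:
```python
from h import *
import pickle
c=pickle.load(open('w3.pkl','rb')); k=280/400
g=lambda u,v,z:onz(c,180+u*k,100+v*k,z).round(4)
print(c['M'][:3,3])
print('plate L',g(135,155,.048),'R',g(276,155,.048),'far',g(205,85,.048))
print('capL',g(134,305,.172),'R',g(263,305,.172), 'cap near',g(198,367,.172))
print('pin',g(205,143,.091),[ (proj(c,p)-[180,100])/k for p in ([.581,-.115,.048],[.581,-.115,.088],[.581,-.115,.12])])
```

```text
[ 0.64764924 -0.1120222   0.2706471 ]
plate L [ 0.5822 -0.081   0.048 ] R [ 0.5825 -0.1493  0.048 ] far [ 0.6163 -0.1147  0.048 ]
capL [ 0.5817 -0.0967  0.172 ] R [ 0.5818 -0.1273  0.172 ] cap near [ 0.5639 -0.1119  0.172 ]
pin [ 0.5998 -0.1143  0.091 ] [array([205.23401879, 157.68304167]), array([206.35443363, 186.06982738]), array([207.62706602, 218.391722  ])]
```

```bash
python3 -m creep '[{"x":0.001,"y":0,"z":-0.005,"twist":0},{"x":0,"y":0,"z":0,"twist":0},{"x":0,"y":0,"z":0,"twist":0},{"x":0,"y":0,"z":0,"twist":0}]'
python3 -m creep '[{"x":0,"y":0,"z":0,"twist":0},{"x":0,"y":0,"z":0,"twist":0}]'
python3 -m creep '[{"x":0,"y":0,"z":0,"twist":0},{"x":0,"y":0,"z":0,"twist":0}]'
```

```text
time_s: 7.55
ee_pos: [0.5822, -0.1146, 0.2857]
tool_rot: [180.0, 0.0, 0.0]
force: [-0.2, -0.2, 0.2]
grip_width: 0.378
time_s: 7.75
ee_pos: [0.5822, -0.1147, 0.2858]
tool_rot: [180.0, -0.0, 0.0]
force: [-0.8, -0.6, -0.4]
grip_width: 0.376
time_s: 7.95
ee_pos: [0.5822, -0.1147, 0.2858]
tool_rot: [180.0, -0.0, 0.0]
force: [0.9, -0.5, -0.7]
grip_width: 0.374
```

```bash
python3 -m creep '[{"x":0,"y":0,"z":-0.01,"twist":0},{"x":0,"y":0,"z":-0.01,"twist":0},{"x":0,"y":0,"z":-0.005,"twist":0},{"x":0,"y":0,"z":-0.005,"twist":0},{"x":0,"y":0,"z":0,"twist":0}]'
python3 -m creep '[{"x":0,"y":0,"z":-0.004,"twist":0},{"x":0,"y":0,"z":-0.004,"twist":0},{"x":0,"y":0,"z":-0.004,"twist":0},{"x":0,"y":0,"z":0,"twist":0}]'
python3 - <<'E'
from h import *
import pickle
for n in('wrist','scene'):
    c=grab(n); pickle.dump(c,open(n[0]+'4.pkl','wb'))
    if n=='wrist': w=c['image'][100:360,180:460]; 
    else:
        s=c['image'][130:260,234:374]
a=cv2.resize(w,(400,371)); b=cv2.resize(s,(400,371),interpolation=cv2.INTER_CUBIC)
cv2.imwrite('pics/c4.png',np.hstack([a,b])[...,::-1]); print(sensors.observe()['force'])
E
```

```text
time_s: 8.45
ee_pos: [0.5818, -0.1146, 0.2547]
tool_rot: [-180.0, 0.1, 0.0]
force: [0.3, 0.1, -0.7]
grip_width: 0.375
time_s: 8.85
ee_pos: [0.5819, -0.1146, 0.2432]
tool_rot: [-180.0, 0.1, 0.0]
force: [-0.0, -0.3, -1.4]
grip_width: 0.372
[ 0.54006787  0.30233905 -0.77564408]
```

View pics/c4.png

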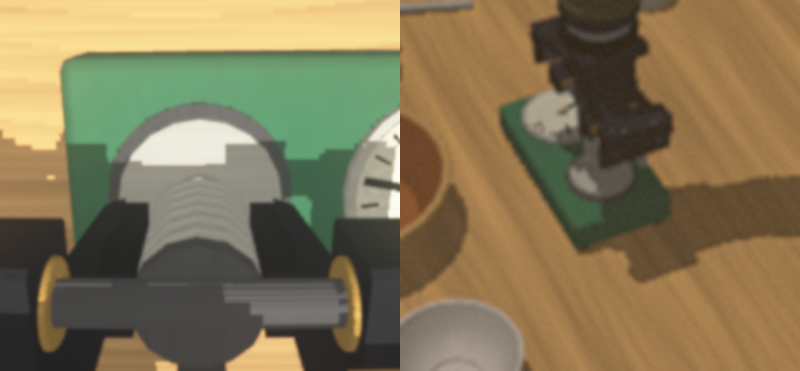

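The spring is now centred over the plate (wrist crop: rim 112–290, spring axis about 200), and the pin is inside the bore with no side force. I'll lower it the rest of the way.

```bash
python3 -m creep '[{"x":0,"y":0,"z":-0.004,"twist":0},{"x":0,"y":0,"z":-0.004,"twist":0},{"x":0,"y":0,"z":-0.004,"twist":0},{"x":0,"y":0,"z":-0.004,"twist":0},{"x":0,"y":0,"z":-0.004,"twist":0},{"x":0,"y":0,"z":0,"twist":0}]'
python3 -m creep '[{"x":0,"y":0,"z":-0.002,"twist":0},{"x":0,"y":0,"z":-0.0015,"twist":0},{"x":0,"y":0,"z":0,"twist":0},{"x":0,"y":0,"z":0,"twist":0}]'
```

```text
time_s: 9.55
ee_pos: [0.582, -0.1146, 0.223]
tool_rot: [-180.0, 0.1, 0.0]
force: [-0.4, -0.3, -0.2]
grip_width: 0.372
time_s: 9.95
ee_pos: [0.5822, -0.1147, 0.2203]
tool_rot: [180.0, -0.0, 0.0]
force: [-1.0, -0.7, -1.2]
grip_width: 0.37
```

```bash
python3 -m creep '[{"x":0,"y":0,"z":-0.001,"twist":0},{"x":0,"y":0,"z":0,"twist":0},{"x":0,"y":0,"z":0,"twist":0}]'
python3 -m creep '[{"x":0,"y":0,"z":0,"twist":0},{"x":0,"y":0,"z":0,"twist":0},{"x":0,"y":0,"z":0,"twist":0},{"x":0,"y":0,"z":0,"twist":0}]' 0.36
python3 -m creep '[{"x":0,"y":0,"z":0.01,"twist":0},{"x":0,"y":0,"z":0.02,"twist":0},{"x":0,"y":0,"z":0.02,"twist":0},{"x":0,"y":0,"z":0.02,"twist":0},{"x":0,"y":0,"z":0.01,"twist":0},{"x":0,"y":0,"z":0,"twist":0}]'
python3 -m creep '[{"x":0,"y":0,"z":0,"twist":0},{"x":0,"y":0,"z":0,"twist":0},{"x":0,"y":0,"z":0,"twist":0},{"x":0,"y":0,"z":0,"twist":0},{"x":0,"y":0,"z":0,"twist":0},{"x":0,"y":0,"z":0,"twist":0}]' -1
python3 - <<'E'
from h import *
import pickle
for n in('wrist','scene'):
    c=grab(n); pickle.dump(c,open(n[0]+'5.pkl','wb'))
    if n=='wrist': w=c['image'][100:360,180:460]; 
    else:
        s=c['image'][130:260,234:374]
a=cv2.resize(w,(400,371)); b=cv2.resize(s,(400,371),interpolation=cv2.INTER_CUBIC)
cv2.imwrite('pics/c5.png',np.hstack([a,b])[...,::-1])
E
```

```text
time_s: 10.25
ee_pos: [0.5822, -0.1147, 0.2193]
tool_rot: [180.0, -0.0, 0.0]
force: [-0.1, 0.8, 0.1]
grip_width: 0.374
time_s: 10.65
ee_pos: [0.5822, -0.1147, 0.2193]
tool_rot: [180.0, -0.0, 0.0]
force: [0.1, -1.0, -0.0]
grip_width: 0.682
time_s: 11.25
ee_pos: [0.5827, -0.1148, 0.301]
tool_rot: [180.0, -0.2, 0.0]
force: [-0.0, 0.1, 0.5]
grip_width: 0.687
time_s: 11.85
ee_pos: [0.5821, -0.1147, 0.299]
tool_rot: [180.0, 0.0, 0.0]
force: [0.0, -0.4, 0.8]
grip_width: 0.157
```

View pics/c5.png

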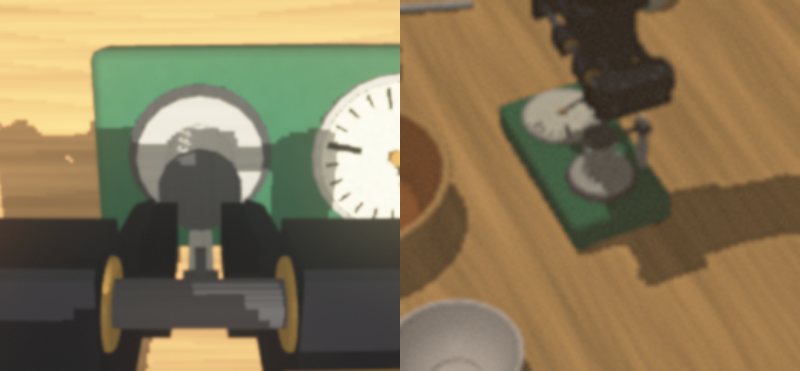

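The spring stands on the plate with its cap near crop (200,185), between the closing fingers. The long tick at crop (345,148) is in view. Next I'll write a dial and force reader and check it on the unloaded dial.

```bash
python3 -m creep '[{"x":0,"y":0,"z":-0.01,"twist":0},{"x":0,"y":0,"z":-0.01,"twist":0},{"x":0,"y":0,"z":-0.005,"twist":0},{"x":0,"y":0,"z":-0.002,"twist":0},{"x":0,"y":0,"z":0,"twist":0}]'
cat > dial.py <<'E'
from h import *
D=np.array([.5805,-.2155,.046])
def polar(c,r0,r1):
    g=cv2.cvtColor(c['image'],cv2.COLOR_RGB2GRAY).astype(np.float32); a=np.arange(0,360,1.)
    P=np.array([[proj(c,D+[r*np.cos(t),-r*np.sin(t),0]) for r in np.linspace(r0,r1,12)] for t in np.radians(a)],np.float32)
    return a,cv2.remap(g,P[...,0],P[...,1],1)   # angle clockwise from above, 0=+x
def pointer(c):
    a,p=polar(c,.010,.022); d=p.mean(1); d=d-cv2.blur(np.tile(d,3).reshape(-1,1),(1,41)).ravel()[360:720]
    return a,d
def read(n=8):
    f=[];z=[];S=0
    for i in range(n):
        c=grab('wrist'); s=sensors.observe(); f.append(s['force'][2]); z.append(s['ee_pos'][2]); S=S+pointer(c)[1]
    i=np.argsort(S)[:6]; print('t %.2f fz %.2f +-%.2f z %.5f grip %.3f'%(s['time_s'],np.mean(f),np.std(f)/n**.5,np.mean(z),s['grip_width']),'darkest angles',i,(S[i]/n).round(0)); return c
E
python3 - <<'E'
from dial import *
import pickle
c=pickle.load(open('w1.pkl','rb')); a,d=pointer(c); i=np.argsort(d)[:5]; print('w1 pointer',i,d[i].round())
a,p=polar(c,.030,.036); d=p.mean(1); print('ticks',[(k,int(d[k])) for k in range(360) if d[k]<d[k-1] and d[k]<=d[(k+1)%360] and d[k]<np.median(d)-15])
a,p=polar(c,.026,.029); d=p.mean(1); print('long',np.argsort(d)[:12])
c=read(6); im=c['image'][60:400,160:640].copy(); cv2.imwrite('pics/w6.png',cv2.resize(im,None,fx=1.6,fy=1.6)[...,::-1])
E
```

```text
time_s: 12.45
ee_pos: [0.582, -0.1146, 0.2717]
tool_rot: [-180.0, 0.1, 0.0]
force: [0.3, -0.2, 0.2]
grip_width: 0.005
w1 pointer [162 163 161 164 160] [-74. -71. -71. -65. -62.]
ticks [(161, 162), (178, 191), (195, 191), (211, 193), (228, 188), (244, 188), (261, 198), (278, 107), (295, 186), (312, 191), (329, 176), (347, 167)]
long [278 277 279 276 161 160 280 162 275 159 163 281]
t 12.75 fz 0.20 +-0.18 z 0.27241 grip 0.005 darkest angles [160 161 159 162 163 158] [-107. -106.  -98.  -96.  -80.  -79.]
```

View pics/w6.png

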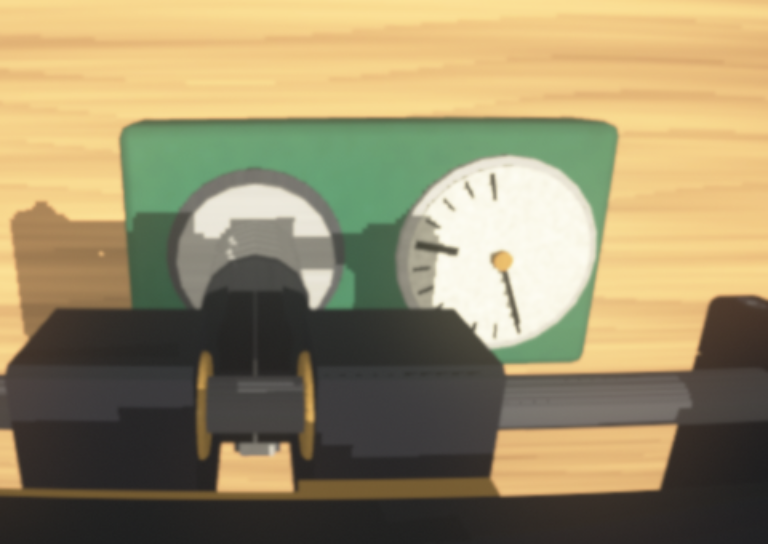

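The dial reads well: pointer at zero at 161°, long tick at 278°, so about 8.36°/N. The closed fingertips are centred over the cap at (255,290). Now I'll press in small steps.

```bash
python3 -m creep '[{"x":0,"y":0,"z":-0.003,"twist":0},{"x":0,"y":0,"z":-0.002,"twist":0},{"x":0,"y":0,"z":-0.002,"twist":0},{"x":0,"y":0,"z":-0.001,"twist":0},{"x":0,"y":0,"z":-0.001,"twist":0},{"x":0,"y":0,"z":0,"twist":0},{"x":0,"y":0,"z":0,"twist":0}]'; python3 -c 'from dial import *;read(5)'
python3 -m creep '[{"x":0,"y":0,"z":-0.0005,"twist":0},{"x":0,"y":0,"z":-0.0005,"twist":0},{"x":0,"y":0,"z":0,"twist":0}]'; python3 -c 'from dial import *;read(5)'
```

```text
time_s: 13.45
ee_pos: [0.5822, -0.1147, 0.2634]
tool_rot: [180.0, -0.0, 0.0]
force: [-0.9, 0.2, 3.0]
grip_width: 0.008
t 13.70 fz 2.76 +-0.33 z 0.26336 grip 0.004 darkest angles [182 181 183 180 184 179] [-108. -106. -102.  -96.  -91.  -77.]
time_s: 14.0
ee_pos: [0.5822, -0.1147, 0.2623]
tool_rot: [180.0, -0.0, 0.0]
force: [-0.5, -0.6, 4.4]
grip_width: 0.005
t 14.25 fz 3.74 +-0.17 z 0.26228 grip 0.006 darkest angles [189 190 188 191 187 192] [-107. -104. -101.  -92.  -86.  -76.]
```

```bash
for i in 1 2; do python3 -m creep '[{"x":0,"y":0,"z":-0.0005,"twist":0},{"x":0,"y":0,"z":-0.0005,"twist":0},{"x":0,"y":0,"z":0,"twist":0}]' >/dev/null; python3 -c 'from dial import *;read(3)'; done
```

```text
t 14.70 fz 4.80 +-0.25 z 0.26130 grip 0.005 darkest angles [196 197 195 198 194 199] [-106. -105.  -99.  -96.  -85.  -83.]
t 15.15 fz 5.50 +-0.36 z 0.26033 grip 0.002 darkest angles [203 202 204 201 205 200] [-109. -106. -104.  -94.  -92.  -76.]
```

```bash
python3 -m creep '[{"x":0,"y":0,"z":-0.0005,"twist":0},{"x":0,"y":0,"z":-0.0005,"twist":0},{"x":0,"y":0,"z":0,"twist":0}]' >/dev/null; python3 -c 'from dial import *;read(3)'
python3 -m creep '[{"x":0,"y":0,"z":-0.0003,"twist":0},{"x":0,"y":0,"z":-0.0003,"twist":0},{"x":0,"y":0,"z":0,"twist":0}]' ; python3 -c 'from dial import *;read(3)'
```

```text
t 15.60 fz 6.14 +-0.14 z 0.25942 grip 0.007 darkest angles [209 210 211 208 212 207] [-108. -107. -100. -100.  -87.  -84.]
time_s: 15.9
ee_pos: [0.5822, -0.1147, 0.2589]
tool_rot: [180.0, -0.0, 0.0]
force: [-1.6, 0.8, 6.9]
grip_width: 0.003
t 16.05 fz 6.54 +-0.25 z 0.25889 grip 0.005 darkest angles [213 214 212 215 211 210] [-108. -105. -103.  -93.  -91.  -75.]
```

```bash
for i in 1 2; do python3 -m creep '[{"x":0,"y":0,"z":-0.0003,"twist":0},{"x":0,"y":0,"z":-0.0003,"twist":0},{"x":0,"y":0,"z":0,"twist":0}]' >/dev/null; python3 -c 'from dial import *;read(3)'; done
```

```text
t 16.50 fz 6.87 +-0.09 z 0.25836 grip 0.009 darkest angles [217 218 216 219 215 220] [-108. -106. -102.  -97.  -89.  -81.]
t 16.95 fz 7.62 +-0.23 z 0.25782 grip 0.003 darkest angles [221 222 220 223 219 224] [-107. -103. -103.  -93.  -91.  -78.]
```

```bash
for i in 1 2; do python3 -m creep '[{"x":0,"y":0,"z":-0.0003,"twist":0},{"x":0,"y":0,"z":-0.0003,"twist":0},{"x":0,"y":0,"z":0,"twist":0}]' >/dev/null; python3 -c 'from dial import *;read(3)'; done
```

```text
t 17.40 fz 8.40 +-0.13 z 0.25727 grip 0.006 darkest angles [225 224 226 223 227 222] [-109. -107. -101.  -96.  -86.  -79.]
t 17.85 fz 9.01 +-0.21 z 0.25690 grip 0.001 darkest angles [239 238 240 237 241 236] [-107. -103. -102.  -91.  -89.  -73.]
```

Contact with the pin was felt at about 7.8 N, where the slope jumps. The remaining 4.7 N goes on in small steps.

```bash
python3 -c 'from dial import *;read(2)'; python3 -m creep '[{"x":0,"y":0,"z":-0.0002,"twist":0},{"x":0,"y":0,"z":-0.0002,"twist":0},{"x":0,"y":0,"z":0,"twist":0}]' >/dev/null; python3 -c 'from dial import *;read(3)'
```

```text
t 17.95 fz 10.19 +-0.39 z 0.25690 grip 0.002 darkest angles [238 239 237 240 236 241] [-108. -107. -100.  -98.  -84.  -81.]
t 18.40 fz 11.10 +-0.21 z 0.25669 grip 0.004 darkest angles [252 251 253 250 249 254] [-103. -103.  -94.  -93.  -76.  -76.]
```

```bash
python3 -m creep '[{"x":0,"y":0,"z":-0.0003,"twist":0},{"x":0,"y":0,"z":-0.0003,"twist":0},{"x":0,"y":0,"z":0,"twist":0},{"x":0,"y":0,"z":0,"twist":0}]' >/dev/null; python3 -c 'from dial import *;read(3)'
```

```text
t 18.95 fz 13.87 +-0.12 z 0.25638 grip 0.007 darkest angles [271 272 270 273 269 274] [-96. -92. -89. -84. -75. -70.]
```

```bash
python3 -m creep '[{"x":0,"y":0,"z":-0.0002,"twist":0},{"x":0,"y":0,"z":0,"twist":0},{"x":0,"y":0,"z":0,"twist":0},{"x":0,"y":0,"z":0,"twist":0}]' >/dev/null
python3 - <<'E'
from dial import *
c=read(4)
a,p=polar(c,.030,.037); d=p.mean(1); print([(k,int(d[k])) for k in range(255,360) if d[k]<d[k-1] and d[k]<=d[(k+1)%360] and d[k]<np.median(d)-10])
w=c['image'][60:330,160:640]; u=grab('scene'); s=u['image'][130:230,244:354]
a=cv2.resize(w,(480,270)); b=cv2.resize(s,(297,270),interpolation=cv2.INTER_CUBIC); cv2.imwrite('pics/p7.png',np.hstack([a,b])[...,::-1])
E
```

```text
t 19.55 fz 14.31 +-0.29 z 0.25630 grip 0.003 darkest angles [277 276 278 275 279 274] [-111. -110. -105. -100.  -90.  -82.]
[(255, 165), (261, 111), (270, 167), (278, 78), (290, 167), (295, 119), (312, 170), (330, 155), (347, 148)]
```

View pics/p7.png

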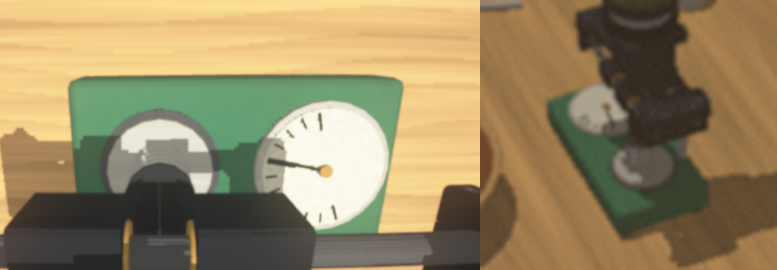

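The picture shows the pointer lying on the long tick (tip near (270,160)), with force at 14.3 N. I'll hold for 2.6 s.

```bash
for i in 1 2; do python3 -m creep '[{"x":0,"y":0,"z":0,"twist":0},{"x":0,"y":0,"z":0,"twist":0},{"x":0,"y":0,"z":0,"twist":0},{"x":0,"y":0,"z":0,"twist":0},{"x":0,"y":0,"z":0,"twist":0},{"x":0,"y":0,"z":0,"twist":0},{"x":0,"y":0,"z":0,"twist":0},{"x":0,"y":0,"z":0,"twist":0},{"x":0,"y":0,"z":0,"twist":0},{"x":0,"y":0,"z":0,"twist":0},{"x":0,"y":0,"z":0,"twist":0},{"x":0,"y":0,"z":0,"twist":0}]' >/dev/null; python3 -c 'from dial import *;read(3)'; done
```

```text
t 20.95 fz 14.53 +-0.24 z 0.25629 grip 0.003 darkest angles [277 276 278 275 279 274] [-111. -110. -105.  -99.  -91.  -81.]
t 22.30 fz 14.38 +-0.15 z 0.25630 grip 0.004 darkest angles [277 276 278 275 279 274] [-111. -110. -104. -100.  -89.  -83.]
```

Held steadily for more than 2.7 s. Now I'll let it up smoothly.

```bash
python3 -m creep '[{"x":0,"y":0,"z":0.001,"twist":0},{"x":0,"y":0,"z":0.001,"twist":0},{"x":0,"y":0,"z":0.001,"twist":0},{"x":0,"y":0,"z":0.001,"twist":0},{"x":0,"y":0,"z":0.002,"twist":0},{"x":0,"y":0,"z":0.002,"twist":0},{"x":0,"y":0,"z":0.002,"twist":0},{"x":0,"y":0,"z":0.004,"twist":0},{"x":0,"y":0,"z":0.01,"twist":0},{"x":0,"y":0,"z":0.02,"twist":0},{"x":0,"y":0,"z":0.03,"twist":0},{"x":0,"y":0,"z":0.03,"twist":0}]'
python3 -m creep '[{"x":0,"y":0,"z":0.02,"twist":0},{"x":0,"y":0,"z":0,"twist":0},{"x":0,"y":0,"z":0,"twist":0},{"x":0,"y":0,"z":0,"twist":0},{"x":0,"y":0,"z":0,"twist":0},{"x":0,"y":0,"z":0,"twist":0}]'
python3 - <<'E'
from dial import *
c=read(3); w=c['image'][60:330,160:640]; u=grab('scene'); s=u['image'][110:330,180:450]
a=cv2.resize(w,(480,270)); b=cv2.resize(s,(320,270),interpolation=cv2.INTER_CUBIC); cv2.imwrite('pics/p8.png',np.hstack([a,b])[...,::-1])
E
```

```text
time_s: 23.5
ee_pos: [0.5819, -0.1147, 0.3602]
tool_rot: [-180.0, 0.0, 0.0]
force: [0.9, 0.1, -0.1]
grip_width: 0.006
time_s: 24.1
ee_pos: [0.5819, -0.1146, 0.3781]
tool_rot: [-180.0, 0.1, 0.0]
force: [-0.2, 0.3, -0.3]
grip_width: 0.006
t 24.25 fz -0.09 +-0.10 z 0.37844 grip 0.001 darkest angles [162 161 163 160 164 159] [-78. -76. -74. -67. -65. -54.]
```

View pics/p8.png

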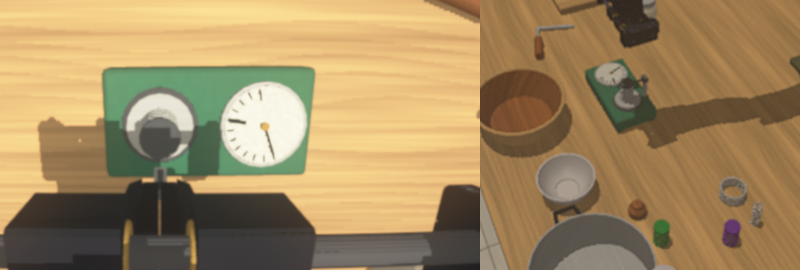

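The spring stands on the plate (wrist crop (158,137)), the dial is back at zero (162°), the hand is clear and the bystanders are where they were.

```bash
python3 -c 'from plant import arm; print(arm.finish_job())'
```

```text
the job is handed in; nothing more can be done
None
```

I stood the medium spring cap up over the tester's pin and pressed it to the 14 N mark. I held it there and let it up, and the job is handed in, with about 24 s on the robot's clock.

- **Pressing:** The cap met the pin's end at about 7.8 N, where the push suddenly stiffened. I then went on in small steps until the dial pointer lay on the long tick.
- **Hold:** I held it for about 2.7 s. The dial read 277° against 278° for the tick, which is about 13.9 N. The wrist force averaged 14.3–14.5 N with about 0.2 N noise, slightly above the dial. No reading came near 20 N.
- **Cap height:** I judged the cap resting on the pin by feel and by the dial. I did not check it against the height finger in a picture.
- **Afterwards:** The dial was back at zero (162° now, 162° from a similar height at the start) and the wrist force was about 0 N. The spring was standing on the plate with the hand clear. The bystanders visible in the last picture looked undisturbed; the tin, the spoon and most of the jar were outside that picture.

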